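# Find the hidden catch of the cutlery box

### The arm

A 6-joint arm with a two-finger parallel gripper is mounted at the origin on a cart in front of the work surface, level with it; the furniture and walls round the work are solid. World frame = base frame: x ahead of the robot, y to its left, z up, the work surface at z = 0. Lengths are in mm, angles in rad, forces in N, time in s.
With the tool pointing down it reaches from about 325 to 1000 mm from the base axis. Payload 5.1 kg.
Tool frame: the origin (TCP) lies on the mounting face of the last link; the fingertips stand 173 mm ahead of it and the grasp point (between the pads) lies 155 mm ahead of it (arm.hold_point_z is the distance from the TCP to the grasp point, in mm); z points along the fingers, y is the line along which they close (so a half turn about z gives the same grasp; the last joint's range is limited). The gripper opens to 85 mm and grips with 20 to 120 N. Pads are 22 mm wide; open, the fingers measure 114 mm over their backs; the gripper's body (76 mm by 85 mm) begins 54 mm behind the grasp point. The pads swing forward as they close: fully open they stand 13 mm farther back than shut.
Start: joints at [1.239, 0.124, 1.65, -0, 1.367, -0.083], TCP at [160.079, 629.969, 404.722] pointing down, gripper open.
Joint ranges: [-2.61, 2.61], [-1.02, 2.33], [0.03, 2.71], [-1.35, 4.49], [0.32, 2.68], [-2.91, 2.91]. Speed limits (rad/s): [2.57, 2.57, 3.14, 3.14, 3.14, 3.14].

### API

Orientations are given as a unit quaternion [w, x, y, z].
In Python, from plant import arm, optics gives the robot as it stands.
- The arm moves only by the shell command python3 -m jog 'ROWS' [FORCE]. ROWS is JSON, a list of rows, each an object of numbers: "tx", "ty", "tz": the shift along the world's x, y, z in mm; "roll": the turn about the world's z in degrees; "gripper": the closure, from -1 (fully open) to 1 (shut). A call has 1 to 8 rows; each row shifts and turns the commanded pose from where the row before left it; what a row does not reach is not made up. A row lasts 1/10 s, in which the tool goes at most 50 mm and 8.59 degrees, less where a joint would pass 70% of its speed; a pose out of reach is approached as far as the arm can. A call is refused whole if a number of a shift passes 50 or a number of a turn 8.59, either way. A call with a gripper value outside its range is refused whole. The fingers move at their own pace and stop on an object; FORCE is the grip in N (left out, the last holds). Time passes only in rows, so rows that do not move let the fingers close. It gives the time, the measured TCP pose, the force, the opening and the grip force at its end, in the units of the state.
- arm.get_state(): the state, without advancing time (a new reading comes with each control period).
- optics.capture(name): name is "side" or "top" or "wrist"; returns a dict with "image" (420x560x3 uint8, blue, green, red), "camera_matrix" (3x3 intrinsics, pixels), "D" ([k1, k2, p1, p2, k3] as OpenCV has them; the pictures are not rectified), "cam_to_world" (4x4, takes a point from camera to world coordinates). Camera axes: x right, y down, z forward; pixel columns grow to the right and rows downward; lengths in mm; the calibration is good to about 2 mm. A picture is of the moment at which its call begins. There is no depth.
- arm.job_done(): hands the job in; it is judged then, once.
The state is a dict: "time": time; "joint_positions": joint angles; "dq": joint speeds; "joint_torque": joint torques, N m; "position": TCP position; "tcp_rot": TCP orientation; "force": force on the tool from outside, world axes, zero at the start; "wrist_torque": the same for the moment, N m; "gripper_width": opening from 0.0 (shut) to 1.0 (fully open); "grasp_force": force on a finger pad.
Only numpy, scipy, OpenCV 4.12 (cv2) and the standard library are available. Lean on these libraries where they do the work, as an engineer would, in place of code of your own. Each camera call takes 0.05 s, during which the arm holds its last target. There are 200 camera calls.

### The job

The dark wooden cutlery box is shut, and its drawer is released by a hidden button: one of the six identical sunken panels in its lid. Feel over the panels with closed fingertips until you find the one that gives, press it in so that the drawer springs open, then let go of it and leave the drawer fully out. Do not grasp or lift anything, and leave the crockery and other things around the box where they stand.

Things in the scene. Friction and masses are not known exactly. Their poses are not given: they have to be found in the camera images.
- box: dark wooden cutlery box fixed to the worktop, 170 (x) x 224 (y) x 85 (z) mm; origin at the centre of its underside, z up, drawer on its -x side (towards the robot, turned up to 0.3 rad). The flat lid has 2 rows x 3 columns of 48 mm square openings, 64 mm pitch, 16 mm bars between; in each an identical 47 mm wooden panel sunk 2 mm. Five are solid; one, at random, is the hidden push button
- place1 (a point): point on the lid of the box: centre of the face of the panel in the row nearer the robot, left column as the robot sees it (-32, 64, 83 mm in the box's frame); z out of the panel. Any of the six may be the button; axes as the box's
- place2 (a point): point on the lid of the box: centre of the face of the panel in the row nearer the robot, middle column as the robot sees it (-32, 0, 83 mm in the box's frame); z out of the panel. Any of the six may be the button; axes as the box's
- place3 (a point): point on the lid of the box: centre of the face of the panel in the row nearer the robot, right column as the robot sees it (-32, -64, 83 mm in the box's frame); z out of the panel. Any of the six may be the button; axes as the box's
- place4 (a point): point on the lid of the box: centre of the face of the panel in the row farther from the robot, left column as the robot sees it (32, 64, 83 mm in the box's frame); z out of the panel. Any of the six may be the button; axes as the box's
- place5 (a point): point on the lid of the box: centre of the face of the panel in the row farther from the robot, middle column as the robot sees it (32, 0, 83 mm in the box's frame); z out of the panel. Any of the six may be the button; axes as the box's
- place6 (a point): point on the lid of the box: centre of the face of the panel in the row farther from the robot, right column as the robot sees it (32, -64, 83 mm in the box's frame); z out of the panel. Any of the six may be the button; axes as the box's
- catch (a joint): how far the hidden push button is pressed in, m: 0 out (level with the other panels), 0.007 fully in. It moves straight down against a spring, about 2 N at first and 5 N fully in, and springs back when let go. Somewhere near 0.004 it unlatches the drawer. Which panel it is, is not told: press them one at a time with closed fingers; solid ones do not give
- drawer (a joint): how far the drawer in the box's low front (lighter wood, no handle, locked at 0) has come out towards the box's -x, m: 0 shut, 0.06 fully sprung out. Once unlatched, its own spring drives it out in about half a second and holds it there
- mug: two-tone glazed mug, 83x117x94 mm, upright; origin at the centre of its underside's footprint. Bystander
- shaker: small glass salt shaker with a grey top, 44 mm wide, 90 mm tall, upright; origin at the centre of its underside. Bystander
- tumbler: clear glass tumbler, 76 mm wide, 78 mm tall, upright; origin at the centre of its underside. Bystander
- dessert_fork: steel dessert fork, 145x20x12 mm, lying flat; origin at its middle, on the surface. Bystander
- candle: pale candle in a clear glass, 76 mm wide, 90 mm tall, upright; origin at the centre of its underside. Bystander

How it is judged:
By the outcome, as a careful person would: the job done as asked, in the order asked, and still so for the second after the job is handed in, with the robot touching nothing.
It also fails if it takes over 54 s, if anything falls off the work surface, if the arm or the gripper's body presses on something with over 40 N, if the wrist force passes 120 N, or if a joint passes its speed limit or range.

## Working session

There is one attempt and no reset: what is moved stays moved. The work goes in short steps, Python scripts to look and compute and a shell command to move; the robot and the scene stay as the last step left them, time stands still between calls to the robot, and variables do not carry over. Pictures are saved under pics/ and viewed, at most 10 in all, crops included, and the job is handed in when it is done.

```bash
mkdir -p pics; python3 - <<'E'
from plant import arm, optics
import cv2
for n in("top","side"):
    c=optics.capture(n); cv2.imwrite(f"pics/{n}0.png",c["image"]); print(n,c["camera_matrix"],c["D"],c["cam_to_world"])
s=arm.get_state();print(s)
E
```

```text
top [[417.71786269   0.         275.94473704]
 [  0.         417.71786269 214.1402447 ]
 [  0.           0.           1.        ]] [-0.06188234  0.          0.          0.          0.        ] [[-2.89225088e-02 -9.97102086e-01  7.03627579e-02  4.60301296e+02]
 [-9.99506836e-01  2.79873431e-02 -1.42405880e-02  2.79617546e+01]
 [ 1.22300534e-02 -7.07399310e-02 -9.97419815e-01  1.05362199e+03]
 [ 0.00000000e+00  0.00000000e+00  0.00000000e+00  1.00000000e+00]]
side [[396.93542134   0.         278.22937675]
 [  0.         396.93542134 208.59250871]
 [  0.           0.           1.        ]] [-0.01825241  0.          0.          0.          0.        ] [[ 9.97746983e-01 -2.12775558e-02  6.36256475e-02  4.45085393e+02]
 [-6.63195981e-02 -4.56042729e-01  8.87483375e-01 -9.51568138e+02]
 [ 1.01325370e-02 -8.89703487e-01 -4.56426376e-01  5.67382250e+02]
 [ 0.00000000e+00  0.00000000e+00  0.00000000e+00  1.00000000e+00]]
{'time': 0.1, 'joint_positions': array([ 1.23939634e+00,  1.24419447e-01,  1.65154931e+00, -7.38075999e-06,
        1.36749945e+00, -8.25797412e-02]), 'dq': array([ 0.00038024, -0.00191928, -0.00181639,  0.00030743, -0.00015903,
        0.00071919]), 'joint_torque': array([ 3.12421880e-04, -4.24929678e+01, -3.66655755e+01, -1.10196509e-04,
        3.90948378e-03,  3.31507216e-06]), 'position': array([160.00970992, 629.75773139, 403.58184778]), 'tcp_rot': array([-1.89190526e-04,  1.24088642e-01,  9.92270694e-01, -9.18501236e-04]), 'force': array([-0.12884062,  0.53030474, -0.24660452]), 'wrist_torque': array([-0.0224549 ,  0.00420307,  0.03784086]), 'grasp_force': 0.0, 'gripper_width': 0.9984706097025631}
```

View pics/top0.png

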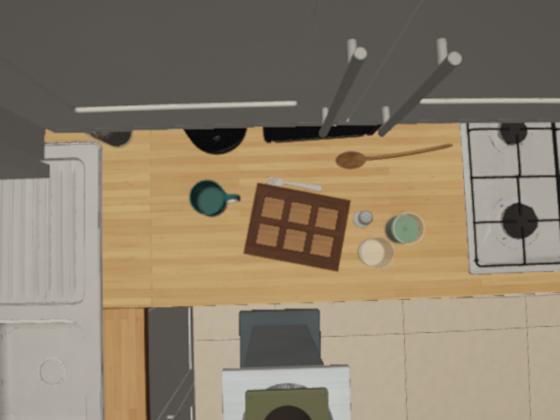

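View pics/side0.png

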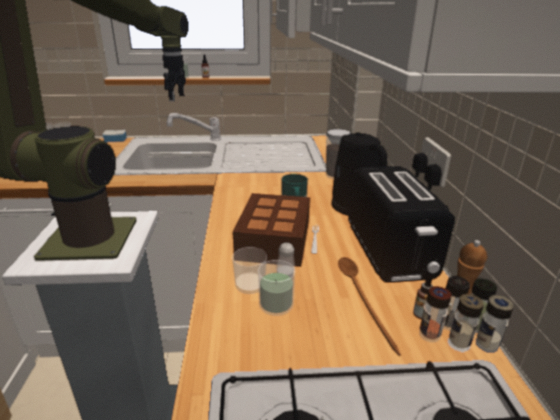

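Top view: the box is centred near (298,227), with panels at about (267,235), (294,240) and (321,245) in the near row and (273,208), (300,213) and (326,219) in the far row. The side view agrees. Mug is on the left, shaker, tumbler and candle on the right, and the fork behind.

```bash
python3 - <<'E'
from plant import arm, optics
import cv2, numpy as np
from itertools import permutations
def cast(c,uv,z):
    p=cv2.undistortPoints(np.float64(uv).reshape(-1,1,2),c["camera_matrix"],c["D"])[:,0]
    T=c["cam_to_world"]; d=np.c_[p,np.ones(len(p))]@T[:3,:3].T; o=T[:3,3]
    return (o+d*((z-o[2])/d[:,2])[:,None])
L=np.array([[-32,64],[-32,0],[-32,-64],[32,64],[32,0],[32,-64]],float)
seeds={"top":[(267,235),(294,240),(321,245),(273,208),(300,213),(326,219)],"side":[(0,0)]}
R={}
for n,(x0,y0,x1,y1) in {"top":(242,180,352,272),"side":(232,190,316,250)}.items():
    c=optics.capture(n); im=c["image"]; hsv=cv2.cvtColor(im,cv2.COLOR_BGR2HSV)
    g=im[y0:y1,x0:x1,2].copy()
    m=cv2.inRange(g,75,170)
    k,lab,st,ce=cv2.connectedComponentsWithStats(m,connectivity=4)
    W=x1-x0;H=y1-y0
    ids=[i for i in range(1,k) if 40<st[i,4]<800 and st[i,0]>0 and st[i,1]>0 and st[i,0]+st[i,2]<W and st[i,1]+st[i,3]<H]
    uv=np.array([ce[i]+(x0,y0) for i in ids]); P=cast(c,uv,83)[:,:2]
    print(n,np.c_[uv,[st[i,4] for i in ids],P].round(1))
    if len(P)==6:
        best=None
        o=np.lexsort((P[:,1],P[:,0]))
        for pr in permutations(range(6)):
            Q=P[list(pr)]; a=L-L.mean(0); b=Q-Q.mean(0)
            th=np.arctan2((a[:,0]*b[:,1]-a[:,1]*b[:,0]).sum(),(a*b).sum())
            if abs(th)>.4: continue
            Rm=np.array([[np.cos(th),-np.sin(th)],[np.sin(th),np.cos(th)]])
            e=np.abs(a@Rm.T-b).max()
            if best is None or e<best[0]: best=(e,th,Q.mean(0),L@Rm.T+Q.mean(0))
        print(best)
E
```

```text
Traceback (most recent call last):
cv2.error: OpenCV(4.12.0) /io/opencv/modules/calib3d/src/undistort.dispatch.cpp:347: error: (-215:Assertion failed) CV_IS_MAT(_src) && CV_IS_MAT(_dst) && (_src->rows == 1 || _src->cols == 1) && (_dst->rows == 1 || _dst->cols == 1) && _src->cols + _src->rows - 1 == _dst->rows + _dst->cols - 1 && (CV_MAT_TYPE(_src->type) == CV_32FC2 || CV_MAT_TYPE(_src->type) == CV_64FC2) && (CV_MAT_TYPE(_dst->type) == CV_32FC2 || CV_MAT_TYPE(_dst->type) == CV_64FC2) in function 'cvUndistortPointsInternal'
```

```bash
cat > h.py <<'E'
from plant import arm, optics
import cv2, numpy as np
def cast(c,uv,z):
    p=cv2.undistortPoints(np.float64(uv).reshape(-1,1,2),c["camera_matrix"],np.array(c["D"],float))[:,0]
    T=c["cam_to_world"]; d=np.c_[p,np.ones(len(p))]@T[:3,:3].T; o=T[:3,3]
    return (o+d*((z-o[2])/d[:,2])[:,None])
L=np.array([[-32,64],[-32,0],[-32,-64],[32,64],[32,0],[32,-64]],float)
def panels(c,seeds):
    """grow each panel from its seed: red above midway between panel and bar"""
    r=cv2.GaussianBlur(c["image"],(3,3),0)[:,:,2].astype(float)
    out=[]
    for u,v in seeds:
        t=(np.median(r[v-2:v+3,u-2:u+3])+np.percentile(r[v-16:v+17,u-16:u+17],10))/2
        m=(r>t).astype(np.uint8); m[:v-16]=0;m[v+17:]=0;m[:,:u-18]=0;m[:,u+19:]=0
        k,lab,st,ce=cv2.connectedComponentsWithStats(m,connectivity=4)
        i=lab[v,u]; out.append([*ce[i],st[i,4],t])
    return np.array(out)
def fit(P):
    a=L; b=P-P.mean(0)
    th=np.arctan2((a[:,0]*b[:,1]-a[:,1]*b[:,0]).sum(),(a*b).sum())
    R=np.array([[np.cos(th),-np.sin(th)],[np.sin(th),np.cos(th)]])
    return th,P.mean(0),L@R.T+P.mean(0),np.linalg.norm(a@R.T-b,axis=1)
E
python3 - <<'E'
from h import *
np.set_printoptions(suppress=True,precision=2)
S={"top":[(267,235),(294,240),(321,245),(273,208),(300,213),(326,219)]}
# side: right is +x, up is +y
S["side"]=[(264,201),(260,212),(255,226),(287,201),(285,213),(282,227)]
for n in S:
    c=optics.capture(n); p=panels(c,S[n]); P=cast(c,p[:,:2],83)[:,:2]
    print(n);print(np.c_[p,P]);print(*fit(P))
E
```

```text
top
[[ 267.38  234.94  404.    115.    480.95   35.38]
 [ 294.31  240.03  409.    115.    467.34  -26.78]
 [ 321.35  245.2   405.    115.    453.52  -89.24]
 [ 272.57  208.03  394.    117.    543.28   21.56]
 [ 299.43  213.16  399.    116.5   529.54  -40.71]
 [ 326.27  218.3   395.    116.    515.76 -103.02]]
-0.2175298774908599 [498.4 -33.8] [[ 480.96   35.6 ]
 [ 467.15  -26.89]
 [ 453.34  -89.39]
 [ 543.46   21.79]
 [ 529.64  -40.71]
 [ 515.83 -103.2 ]] [0.22 0.22 0.23 0.28 0.1  0.19]
side
[[ 266.48  201.58  113.    125.5   482.94   34.18]
 [ 262.1   212.12  137.    124.5   468.95  -28.02]
 [ 257.34  224.07  192.    107.    455.21  -91.28]
 [ 289.5   203.47  169.     99.9   545.56   19.54]
 [ 286.29  214.08  139.    124.5   531.52  -41.95]
 [ 282.77  226.18  201.    106.5   517.47 -104.91]]
-0.22016689398775943 [500.28 -35.41] [[ 483.03   34.04]
 [ 469.05  -28.42]
 [ 455.07  -90.87]
 [ 545.48   20.06]
 [ 531.5   -42.39]
 [ 517.53 -104.85]] [0.17 0.41 0.43 0.52 0.45 0.08]
```

```bash
python3 -m jog '[{"tx":23,"ty":-42,"gripper":1},{"tx":23,"ty":-42,"gripper":1},{"tx":23,"ty":-42,"gripper":1},{"tx":23,"ty":-42,"gripper":1},{"tx":23,"ty":-42,"gripper":1},{"tx":23,"ty":-42,"gripper":1},{"tx":23,"ty":-42,"gripper":1}]' 30; python3 -m jog '[{"tx":23,"ty":-42,"gripper":1},{"tx":23,"ty":-42,"gripper":1},{"tx":23,"ty":-42,"gripper":1},{"tx":23,"ty":-42,"gripper":1},{"tx":23,"ty":-42,"gripper":1},{"tx":23,"ty":-42,"gripper":1},{"gripper":1},{"gripper":1}]'
```

```text
invalid input at $[0]: expected keys tx, ty, tz, roll, gripper
invalid input at $[0]: expected keys tx, ty, tz, roll, gripper
```

```bash
python3 -m jog '[{"tx":23,"ty":-42,"tz":0,"roll":0,"gripper":1},{"tx":23,"ty":-42,"tz":0,"roll":0,"gripper":1},{"tx":23,"ty":-42,"tz":0,"roll":0,"gripper":1},{"tx":23,"ty":-42,"tz":0,"roll":0,"gripper":1},{"tx":23,"ty":-42,"tz":0,"roll":0,"gripper":1},{"tx":23,"ty":-42,"tz":0,"roll":0,"gripper":1},{"tx":23,"ty":-42,"tz":0,"roll":0,"gripper":1}]' 30; python3 -m jog '[{"tx":23,"ty":-42,"tz":0,"roll":0,"gripper":1},{"tx":23,"ty":-42,"tz":0,"roll":0,"gripper":1},{"tx":23,"ty":-42,"tz":0,"roll":0,"gripper":1},{"tx":23,"ty":-42,"tz":0,"roll":0,"gripper":1},{"tx":23,"ty":-42,"tz":0,"roll":0,"gripper":1},{"tx":23,"ty":-42,"tz":0,"roll":0,"gripper":1},{"tx":0,"ty":0,"tz":0,"roll":0,"gripper":1},{"tx":0,"ty":0,"tz":0,"roll":0,"gripper":1}]'
```

```text
time: 0.95
position: [321.4, 334.2, 404.8]
tcp_rot: [0.0, 0.124, 0.992, 0.0]
force: [0.7, -0.1, -0.1]
gripper_width: 0.0
grasp_force: 0.0
time: 1.75
position: [459.3, 82.9, 404.6]
tcp_rot: [-0.0, 0.126, 0.992, 0.0]
force: [0.0, 1.2, -0.1]
gripper_width: 0.003
grasp_force: 0.0
```

```bash
python3 -m jog '[{"tx":12,"ty":-24,"tz":-20,"roll":0,"gripper":1},{"tx":11,"ty":-24,"tz":-40,"roll":0,"gripper":1},{"tx":0,"ty":0,"tz":-40,"roll":0,"gripper":1},{"tx":0,"ty":0,"tz":-20,"roll":0,"gripper":1},{"tx":0,"ty":0,"tz":-12,"roll":0,"gripper":1},{"tx":0,"ty":0,"tz":0,"roll":0,"gripper":1},{"tx":0,"ty":0,"tz":0,"roll":0,"gripper":1}]'
python3 - <<'E'
from h import *
im=[optics.capture("wrist")["image"],optics.capture("side")["image"][150:290,180:367]]
cv2.imwrite("pics/a.png",np.hstack([cv2.resize(i,(400,300)) for i in im]))
E
```

```text
time: 2.45
position: [482.4, 36.7, 273.9]
tcp_rot: [0.001, 0.123, 0.992, 0.0]
force: [-0.8, -0.1, -0.2]
gripper_width: 0.006
grasp_force: 0.0
```

View pics/a.png

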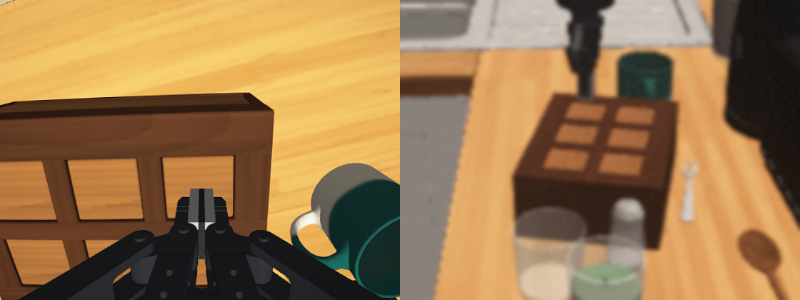

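The closed tips are over the place1 panel, left of the mug, which stays clear. Next I lower in small steps.

```bash
python3 -m jog '[{"tx":0,"ty":-2,"tz":-10,"roll":0,"gripper":1},{"tx":0,"ty":0,"tz":-4,"roll":0,"gripper":1},{"tx":0,"ty":0,"tz":0,"roll":0,"gripper":1}]'
python3 -m jog '[{"tx":0,"ty":0,"tz":-2,"roll":0,"gripper":1},{"tx":0,"ty":0,"tz":0,"roll":0,"gripper":1}]'
python3 -m jog '[{"tx":0,"ty":0,"tz":-1,"roll":0,"gripper":1},{"tx":0,"ty":0,"tz":0,"roll":0,"gripper":1}]'
python3 -m jog '[{"tx":0,"ty":0,"tz":-1,"roll":0,"gripper":1},{"tx":0,"ty":0,"tz":0,"roll":0,"gripper":1}]'
```

```text
time: 2.85
position: [481.7, 33.9, 257.8]
tcp_rot: [-0.001, 0.124, 0.992, -0.0]
force: [0.4, 0.7, 0.0]
gripper_width: -0.003
grasp_force: 0.0
time: 3.05
position: [482.1, 33.9, 256.7]
tcp_rot: [0.0, 0.124, 0.992, -0.0]
force: [1.4, -0.3, 0.3]
gripper_width: -0.006
grasp_force: 0.0
time: 3.25
position: [482.3, 34.0, 256.4]
tcp_rot: [0.0, 0.124, 0.992, -0.0]
force: [-3.0, -0.6, 4.2]
gripper_width: 0.001
grasp_force: 2.3
time: 3.45
position: [482.4, 34.0, 256.4]
tcp_rot: [-0.0, 0.124, 0.992, -0.0]
force: [-5.2, -0.5, 10.8]
gripper_width: 0.002
grasp_force: 5.5
```

Place1 is solid: 10.8 N with no give. On to place2, then place3.

```bash
python3 -m jog '[{"tx":0,"ty":0,"tz":14,"roll":0,"gripper":1},{"tx":-7,"ty":-31,"tz":0,"roll":0,"gripper":1},{"tx":-7,"ty":-31,"tz":0,"roll":0,"gripper":1},{"tx":0,"ty":0,"tz":0,"roll":0,"gripper":1},{"tx":0,"ty":0,"tz":-10,"roll":0,"gripper":1},{"tx":0,"ty":0,"tz":-2,"roll":0,"gripper":1},{"tx":0,"ty":0,"tz":-2,"roll":0,"gripper":1},{"tx":0,"ty":0,"tz":0,"roll":0,"gripper":1}]'
```

```text
time: 4.25
position: [468.1, -27.5, 254.5]
tcp_rot: [-0.0, 0.124, 0.992, -0.0]
force: [-0.1, -1.2, 0.6]
gripper_width: 0.001
grasp_force: 0.6
```

```bash
python3 -m jog '[{"tx":0,"ty":0,"tz":-1,"roll":0,"gripper":1},{"tx":0,"ty":0,"tz":0,"roll":0,"gripper":1}]'; python3 -m jog '[{"tx":0,"ty":0,"tz":-1,"roll":0,"gripper":1},{"tx":0,"ty":0,"tz":0,"roll":0,"gripper":1}]'
```

```text
time: 4.45
position: [468.2, -27.6, 253.8]
tcp_rot: [-0.0, 0.124, 0.992, 0.0]
force: [-0.9, 0.9, 1.7]
gripper_width: -0.001
grasp_force: 1.4
time: 4.65
position: [468.1, -27.8, 252.7]
tcp_rot: [0.0, 0.124, 0.992, 0.0]
force: [-0.8, 1.8, 0.6]
gripper_width: -0.007
grasp_force: 0.6
```

Place2 gives: it is 3.7 mm below the place1 contact height with little force. I'll press further, then release.

```bash
python3 -m jog '[{"tx":0,"ty":0,"tz":-1,"roll":0,"gripper":1},{"tx":0,"ty":0,"tz":-1,"roll":0,"gripper":1},{"tx":0,"ty":0,"tz":-1,"roll":0,"gripper":1},{"tx":0,"ty":0,"tz":0,"roll":0,"gripper":1},{"tx":0,"ty":0,"tz":0,"roll":0,"gripper":1}]'
python3 - <<'E'
from h import *
cv2.imwrite("pics/b.png",cv2.resize(np.hstack([optics.capture(n)["image"][150:290,200:380] for n in("top","side")]),(800,311)))
E
```

```text
time: 5.15
position: [468.3, -28.0, 250.0]
tcp_rot: [0.0, 0.124, 0.992, -0.0]
force: [-2.1, 2.3, 4.7]
gripper_width: 0.001
grasp_force: 2.4
```

View pics/b.png

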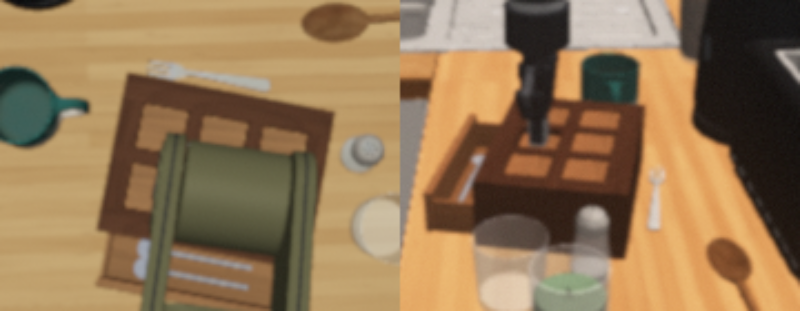

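The drawer is out on the robot's side (left of the side crop, with cutlery visible), and the neighbouring objects haven't moved. Now I lift straight off.

```bash
python3 -m jog '[{"tx":0,"ty":0,"tz":10,"roll":0,"gripper":1},{"tx":0,"ty":0,"tz":20,"roll":0,"gripper":1},{"tx":0,"ty":0,"tz":40,"roll":0,"gripper":1},{"tx":0,"ty":0,"tz":40,"roll":0,"gripper":1},{"tx":0,"ty":0,"tz":30,"roll":0,"gripper":1},{"tx":0,"ty":0,"tz":0,"roll":0,"gripper":1},{"tx":0,"ty":0,"tz":0,"roll":0,"gripper":1},{"tx":0,"ty":0,"tz":0,"roll":0,"gripper":1}]'
python3 - <<'E'
from h import *
cv2.imwrite("pics/c.png",cv2.resize(np.hstack([optics.capture(n)["image"][150:290,200:380] for n in("top","side")]),(800,311)))
E
```

```text
time: 6.05
position: [467.5, -28.1, 387.9]
tcp_rot: [-0.002, 0.124, 0.992, -0.0]
force: [-0.7, 0.1, -1.2]
gripper_width: -0.003
grasp_force: 0.0
```

View pics/c.png

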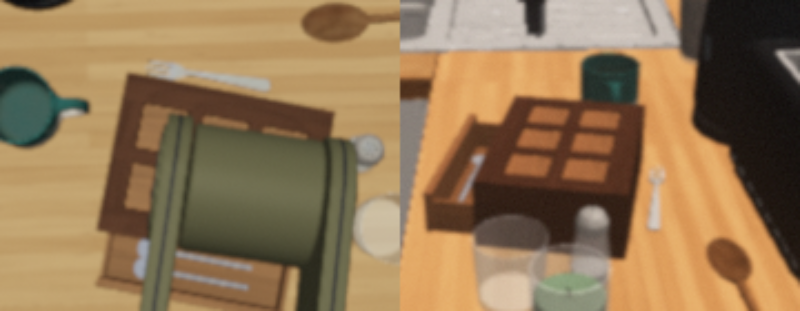

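The gripper is clear above the box, the drawer is still out, the panels are level again and nothing around the box has moved.

```bash
python3 -c "from plant import arm;print(arm.job_done())"
```

```text
the job is handed in; nothing more can be done
None
```

The hidden button is place2 (near row, middle column). I pressed it about 6 mm, the drawer sprang open and stayed out after I let go, nothing around the box moved, and the job was handed in at about 6 s of robot time.

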